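# Index the carver's dividing table to its next hole

## Robot

A 6-joint arm with a two-finger parallel gripper is mounted at the origin on the work surface. World frame = base frame: x ahead of the robot, y to its left, z up, the work surface at z = 0. Lengths are in m, angles in rad, forces in N, time in s.
With the tool pointing down it reaches from about 0.25 to 0.725 m from the base axis. Payload 9.7 kg.
Tool frame: the origin (TCP) lies between the finger pads; the fingertips stand 14 mm ahead of it and the grasp point (between the pads) lies 5 mm behind it; z points along the fingers, y is the direction in which the jaws open and shut (so a half turn about z gives the same grasp; the last joint's range is limited). The gripper opens to 85 mm and grips with 20 to 120 N. Pads are 22 mm wide; open, the fingers measure 114 mm over their backs; the gripper's body (76 mm by 85 mm) begins 54 mm behind the grasp point. The pads swing forward as they close: fully open they stand 13 mm farther back than shut.
Start: joints at [1.159, 0.087, 0.176, 1.66, 0, 1.571], TCP at [0.22, 0.504, 0.245] pointing down, gripper open.
Joint ranges: [-3.13, 3.13], [-0.85, 1.81], [-1.15, 1.24], [-2.2, 2.28], [-1.44, 1.52], [-3.14, 3.14]. Speed limits (rad/s): [2.22, 2.22, 2.57, 3.14, 3.14, 3.14].

## Interface

Orientations are given as a unit quaternion [w, x, y, z].
In Python, from workcell import env, read_camera gives the robot as it stands.
- The arm moves only by the tool play_rows, never from a script. Its argument "targets" is one flat list of numbers, 5 for each row, row after row: the finger opening in mm, from 0 to 85.4, then the shift along the tool's x, y, z scaled (see below), then the turn about the tool's z scaled (see below). A call has 1 to 8 rows; each row shifts and turns the pose as measured when the row begins, along the tool's axes as they then stand; what a row does not reach is not made up. The controller multiplies each number of a shift by 0.04 m and each number of a turn by 5 degrees. A row lasts 1/12 s, in which the tool goes at most 41.7 mm and 7.16 degrees, less where a joint would pass 70% of its speed; a pose out of reach is approached as far as the arm can. A call with a number of a shift or a turn outside -1 to 1 is refused whole. A call with a gripper value outside its range is refused whole. The fingers move at their own pace and stop on an object; "grip_force" is the grip in N (left out, the last holds). Time passes only in rows, so rows that do not move let the fingers close. It gives the time, the measured TCP pose, the force and the opening at its end, in the units of the state.
- env.read_state(): the state, without advancing time (a new reading comes with each control period).
- read_camera(name): name is "scene" or "top" or "wrist"; returns a dict with "color" (480x640x3 uint8, blue, green, red), "camera_matrix" (3x3 intrinsics, pixels), "dist_coeffs" ([k1, k2, p1, p2, k3] as OpenCV has them; the pictures are not rectified), "R" (3x3) and "t" (3): a world point X has camera coordinates R X + t; the wrist camera has in their place "tool_from_camera" (4x4, takes a point from camera to tool coordinates, whose origin is the TCP and whose axes are the flange's). Camera axes: x right, y down, z forward; pixel columns grow to the right and rows downward; lengths in m; the calibration is good to about 2 mm. A picture is of the moment at which its call begins: read the wrist's pose just before it. There is no depth.
- env.job_done(): hands the job in, once; it reports no verdict.
The state is a dict: "clock": time; "joint_positions": joint angles; "dq": joint speeds; "effort": joint torques, N m; "ee_pos": TCP position; "ee_rot": TCP orientation; "contact_force": force on the tool from outside, world axes, zero at the start; "torque": the same for the moment, N m; "gripper_width": finger opening in m.
Only numpy, scipy, OpenCV 4.12 (cv2) and the standard library are available. Lean on these libraries where they do the work, as an engineer would, in place of code of your own. Each camera call takes 0.05 s, during which the arm holds its last target. There are 200 camera calls.

## Task

Bring the next face of the stone round: with the fingertips press the red indexing plunger all the way in, push the yellow arm that carries it anticlockwise (seen from above) to the very next hole, let the plunger spring back up into that hole so that the table is locked, and move clear. Pick nothing up: the stone must ride round on the table without being shifted or lifted, and everything else on the bench stays where it is.

Things in the scene. Friction and masses are not known exactly. Their poses are not given: they have to be found in the camera images.
- divider: Fixed round blue base of the dividing table, 330 mm across, 30 mm high; origin at the centre of its underside, z up. Its top has a black ring slot of 130 mm radius with 8 round black holes, one every 45 degrees, each with a red tick outside it. The plunger starts in the hole on the base's own +x axis; the next is 45 degrees anticlockwise seen from above.
- next_hole (a point): Centre of the next hole, on the top of the fixed base (height 31 mm), 130 mm from the turning axis. The plunger must end straight above it.
- table_plate (a joint): Angle of the turntable in rad about its vertical axis; positive is anticlockwise from above. About 0 is the starting hole, 0.785 (45 degrees) the next hole. Locked, it still plays about 0.023 rad (3 mm at the plunger) either way. Turning takes about 2 N of push at the plunger's radius; the table stays where it is left.
- plate_centre (a point): Centre of the turntable's top (a steel disc 200 mm across with a black rubber pad 140 mm across), on the turning axis at height 52 mm; its x axis points along the yellow arm to the plunger and turns with the table. The yellow arm, 68 mm wide, top at height 50 mm, reaches out to 161 mm from the axis.
- push_cheek (a point): Middle of the inner face of the leading (anticlockwise) one of two yellow upright cheeks that stand on the arm either side of the plunger, at height 73 mm. Each is a plate 8 mm thick, 44 mm long radially (108 to 152 mm from the axis), top at height 96 mm; 52 mm free between them. A finger between them pushing this face anticlockwise turns the table.
- plunger (a joint): How far the plunger is pressed in, in m: 0 is up (locked in a hole), 0.010 fully in. A spring pushes it up with 4 N at the start of the stroke, 8 N at the end. From 7 mm in, the table can turn. Between holes a hidden land keeps it about 7 mm in without pressing; over a hole, if nothing presses on it, it springs up to 0 and locks the table.
- plunger_top (a point): Centre of the top face of the red plunger button, 30 mm across, 130 mm from the turning axis, midway between the two cheeks. Its top is at height 66 mm when up (30 mm below the tops of the cheeks), 59 mm between holes and 56 mm fully in. It is pressed straight down.
- stone_mid (a point): Centre, half-way up, of the octagonal sandstone piece that stands loose on the rubber pad in the middle of the table: 100 mm across, 60 mm high (top at height 112 mm), waisted, about 0.85 kg. It rides with the table.
- chisel: Bystander: thin-shafted carving point (a stone chisel) with an orange handle, 190 mm long, lying on the bench beside the base; origin at mid-underside.
- hammer: Bystander: hammer with a wooden handle, 240 mm long, lying on the left of the bench; origin at mid-underside.
- brush: Bystander: dusting brush, 180 mm long, lying beside the base; origin at mid-underside.
- offcut: Bystander: small sandstone offcut, 60 x 45 x 35 mm, beside the base; origin at the centre of its underside.
- mug: Bystander: blue mug, 80 mm across, 95 mm high; origin at the centre of its underside.
- bottle: Bystander: white bottle with a blue cap, 64 mm across, 180 mm high; origin at the centre of its underside.
- sanding_pad: Bystander: yellow sanding pad 120 mm across with a blue hub, 34 mm high; origin at the centre of its underside.

How it is judged:
By the outcome, as a careful person would: the job done as asked, in the order asked, and still so for the second after the job is handed in, with the robot touching nothing.
It also fails if it takes over 43 s, if anything falls off the work surface, if the arm or the gripper's body presses on something with over 40 N, if the wrist force passes 120 N, or if a joint passes its speed limit or range.

## Working session

There is one attempt and no reset: what is moved stays moved. The work goes in short steps, Python scripts to look and compute and a tool call to move; the robot and the scene stay as the last step left them, time stands still between calls to the robot, and variables do not carry over. Pictures are saved under pics/ and viewed, about 8 in all and at most 12, crops included, and the job is handed in when it is done.

Besides the shell and the picture viewer there is one more tool, called as a command line: name --argument value ..., lists and objects as JSON in quotes. play_rows: Moves the arm, as the interface text tells. Its arguments: {"type":"object","properties":{"targets":{"type":"array"},"grip_force":{"type":"number"}},"required":["targets"]}

```bash
mkdir -p pics; ls; python3 - <<'E'
from workcell import env, read_camera
import cv2,numpy as np,pickle
s=env.read_state();print(s)
d={}
for n in("top","scene"):
    c=read_camera(n);d[n]=c;cv2.imwrite(f"pics/{n}0.png",c["color"]);print(n,c["camera_matrix"],c["dist_coeffs"],c["R"],c["t"])
pickle.dump(d,open("c.pkl","wb"))
E
```

```text
pics
{'clock': 0.0, 'joint_positions': array([1.15897313e+00, 8.74862537e-02, 1.75083673e-01, 1.65980751e+00,
       7.61891893e-06, 1.57078833e+00]), 'dq': array([-0.00172665,  0.00030402,  0.0026246 ,  0.00044257,  0.00147468,
        0.00114118]), 'effort': array([ 6.34257794e-04, -5.20388067e+01,  4.64801431e+01,  1.62844575e-02,
       -4.76951197e-05,  1.85474420e-05]), 'ee_pos': array([0.22006108, 0.5038074 , 0.24454278]), 'ee_rot': array([-1.48260489e-04,  2.04455623e-01,  9.78875579e-01, -6.91169370e-04]), 'contact_force': array([1.10417309, 0.34400054, 0.40148218]), 'torque': array([ 0.02807164,  0.04080778, -0.00954141]), 'gripper_width': 0.08540865440864459}
top [[597.67105577   0.         327.86561792]
 [  0.         597.67105577 238.35052449]
 [  0.           0.           1.        ]] [-0.05377307  0.          0.          0.          0.        ] [[ 0.00727033 -0.99996668 -0.00371264]
 [-0.98076854 -0.0064065  -0.1950693 ]
 [ 0.19503901  0.00505946 -0.98078244]] [-0.00150908  0.55674273  1.45592015]
scene [[483.38473807   0.         326.05493546]
 [  0.         483.38473807 240.19119278]
 [  0.           0.           1.        ]] [-0.03977504  0.          0.          0.          0.        ] [[-0.34850426  0.93722551 -0.01237404]
 [ 0.68303361  0.24489888 -0.68810583]
 [-0.64187995 -0.2482597  -0.72550483]] [ 0.17073481 -0.34194624  1.72533466]
```

View pics/top0.png

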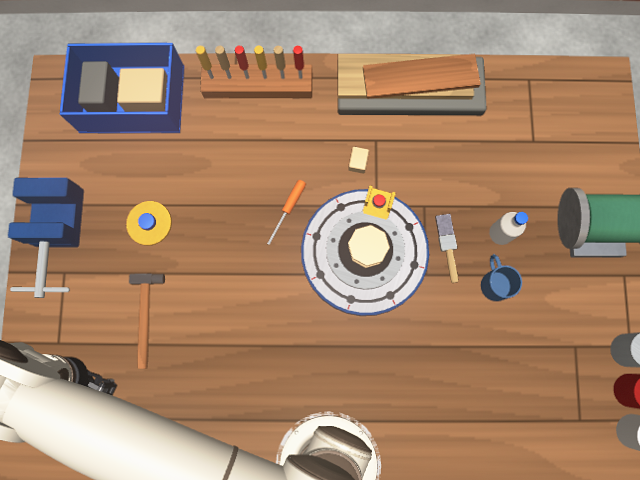

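View pics/scene0.png

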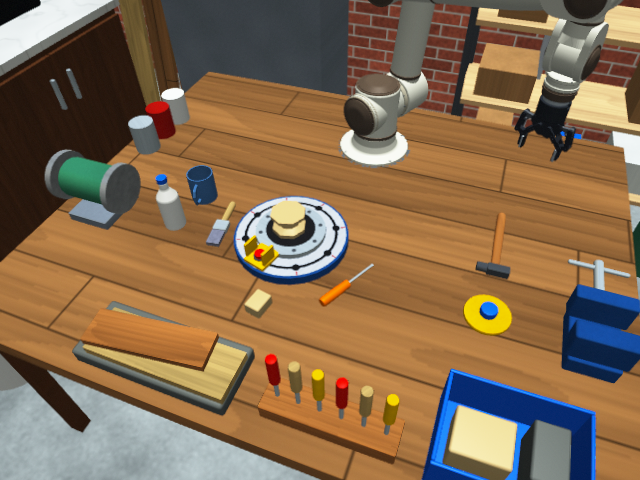

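Top view: table centre near (366,252), red plunger at (379,201) on the far side, next hole near (341,207). I'll rectify it at hole height and measure.

```bash
cat > h.py <<'E'
import numpy as np,cv2,pickle
def ray(c,uv,z):
    p=cv2.undistortPoints(np.array([[uv]],float),c["camera_matrix"],c["dist_coeffs"])[0,0]
    d=c["R"].T@np.array([p[0],p[1],1]);o=-c["R"].T@c["t"]
    return o+d*(z-o[2])/d[2]
def proj(c,X):
    return cv2.projectPoints(np.atleast_2d(np.array(X,float)),cv2.Rodrigues(c["R"])[0],c["t"],c["camera_matrix"],c["dist_coeffs"])[0][:,0]
def ortho(c,z,cx,cy,h,px):  # image up=+x, left=+y
    n=int(2*h/px);i,j=np.mgrid[0:n,0:n]
    X=np.stack([cx+h-i*px,cy+h-j*px,np.full(i.shape,z)],-1).reshape(-1,3)
    m=proj(c,X).astype(np.float32).reshape(n,n,2)
    return cv2.remap(c["color"],m[...,0],m[...,1],cv2.INTER_LINEAR)
E
python3 - <<'E'
from h import *
d=pickle.load(open("c.pkl","rb"))
c=d["top"]; c0=ray(c,(366,252),.031);print(c0)
o=ortho(c,.031,c0[0],c0[1],.2,.0007);cv2.imwrite("pics/o.png",o)
# blobs of red plunger, both cams
for n,z in(("top",.066),("scene",.066)):
    c=d[n];hsv=cv2.cvtColor(c["color"],cv2.COLOR_BGR2HSV)
    m=((hsv[...,0]<8)|(hsv[...,0]>172))&(hsv[...,1]>170)&(hsv[...,2]>120)
    k,l,s,ce=cv2.connectedComponentsWithStats(m.astype(np.uint8))
    for q in range(1,k):
        if s[q,4]>25:
            X=ray(c,ce[q],z)
            if np.hypot(*(X-c0)[:2])<.2:print(n,s[q],ce[q],X)
# blue rim of the base -> fit circle at z .03
    m=(abs(hsv[...,0].astype(int)-110)<14)&(hsv[...,1]>120)
    P=np.array([ray(c,(u,v),.03)[:2] for v,u in np.argwhere(m)])
    r=np.hypot(*(P-c0[:2]).T);P=P[(r>.15)&(r<.18)]
    from scipy.optimize import least_squares
    f=least_squares(lambda p:np.hypot(P[:,0]-p[0],P[:,1]-p[1])-p[2],[c0[0],c0[1],.165],loss='soft_l1',f_scale=.002)
    print(n,len(P),f.x)
# dark holes in ortho
g=cv2.cvtColor(o,cv2.COLOR_BGR2GRAY)
E
```

```text
[ 0.52653359 -0.09530002  0.031     ]
top [374 195  11  11  86] [378.98837209 199.34883721] [ 0.65646488 -0.12696101  0.066     ]
top 350 [ 0.53116844 -0.09245275  0.16087601]
scene [254 249   9   8  49] [257.97959184 252.59183673] [ 0.66149711 -0.12853337  0.066     ]
scene 707 [ 0.53722789 -0.08975993  0.16178569]
```

View pics/o.png

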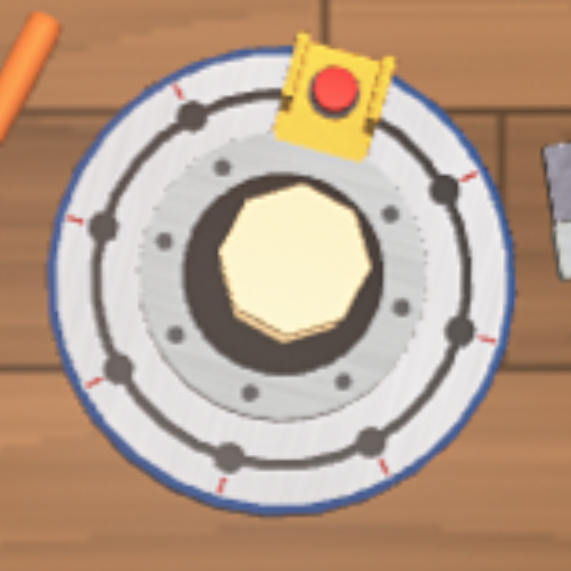

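Ortho picture: seven visible holes, e.g. (193,117), (103,228), (444,190), (229,457). Opposite pairs meet at (281.5,279.7), radius 130.1 mm, which matches. That puts the centre at (0.531,-0.092), the plunger at -16.5° → (0.655,-0.129) and the next hole at 28.5° → (0.645,-0.030).

Plan: jaws shut, with tool y radial and tool x pointing anticlockwise. The helper works out the rows.

```bash
cat >> h.py <<'E'
C=np.array([.5307,-.0924]);A0=np.radians(-16.5)
def rt(st):
    """TCP in table polar: radius mm, angle deg from start hole, tool-x yaw minus radial-tangent (deg), tip z mm"""
    from scipy.spatial.transform import Rotation as R
    w,x,y,z=st["ee_rot"];M=R.from_quat([x,y,z,w]).as_matrix()
    d=np.array(st["ee_pos"])[:2]-C;a=np.arctan2(d[1],d[0])
    yaw=np.arctan2(M[1,0],M[0,0])
    e=(np.degrees(yaw-a)-90+180)%360-180
    return np.round([np.hypot(*d)*1e3,np.degrees(a-A0),e,(st["ee_pos"][2]-.014)*1e3],1),np.round(M,3),np.degrees(yaw)
def plan(st,tgt,yawt,n):
    _,_,yaw=rt(st);p=np.array(st["ee_pos"]);tgt=np.array(tgt)
    for i in range(n):
        turn=np.clip((yaw-yawt)/5,-1,1);d=tgt-p
        s=d*min(1,.036/max(np.linalg.norm(d),1e-9));y=np.radians(yaw)
        L=np.array([s[0]*np.cos(y)+s[1]*np.sin(y), s[0]*np.sin(y)-s[1]*np.cos(y),-s[2]])/.04
        print(0,*np.round(L,2),round(turn,2),sep=", ",end=",\n");p=p+s;yaw-=5*turn
E
python3 - <<'E'
from h import *;from workcell import env
s=env.read_state();r=rt(s);print(r)
plan(s,[.655,-.129,.20],73.5,24)
E
```

```text
(array([672.3, 134. , -51.1, 230.6]), array([[-0.916,  0.4  , -0.   ],
       [ 0.4  ,  0.916, -0.001],
       [-0.   , -0.001, -1.   ]]), np.float64(156.4078643090022))
0, -0.76, -0.47, 0.05, 1.0,
0, -0.8, -0.41, 0.05, 1.0,
0, -0.83, -0.34, 0.05, 1.0,
0, -0.86, -0.26, 0.05, 1.0,
0, -0.88, -0.19, 0.05, 1.0,
0, -0.89, -0.11, 0.05, 1.0,
0, -0.9, -0.03, 0.05, 1.0,
0, -0.9, 0.05, 0.05, 1.0,
0, -0.89, 0.13, 0.05, 1.0,
0, -0.88, 0.2, 0.05, 1.0,
0, -0.85, 0.28, 0.05, 1.0,
0, -0.83, 0.35, 0.05, 1.0,
0, -0.79, 0.42, 0.05, 1.0,
0, -0.75, 0.49, 0.05, 1.0,
0, -0.71, 0.55, 0.05, 1.0,
0, -0.66, 0.61, 0.05, 1.0,
0, -0.6, 0.67, 0.05, 0.58,
0, -0.57, 0.7, 0.05, 0.0,
0, -0.57, 0.7, 0.05, 0.0,
0, -0.57, 0.7, 0.05, 0.0,
0, -0.57, 0.7, 0.05, 0.0,
0, -0.21, 0.26, 0.02, 0.0,
0, 0.0, 0.0, -0.0, 0.0,
0, 0.0, 0.0, -0.0, 0.0,
```

play_rows --targets '[0, -0.76, -0.47, 0, 1, 0, -0.8, -0.4, 0, 1, 0, -0.83, -0.34, 0, 1, 0, -0.86, -0.26, 0, 1, 0, -0.88, -0.19, 0, 1, 0, -0.89, -0.11, 0, 1, 0, -0.9, -0.03, 0, 1, 0, -0.9, 0.05, 0, 1]' --grip_force 40

```text
clock: 0.77
ee_pos: [0.3822, 0.2604, 0.24]
ee_rot: [-0.001, 0.534, 0.845, -0.004]
contact_force: [0.5, 0.5, -0.2]
gripper_width: -0.0003
```

play_rows --targets '[0, -0.89, 0.13, 0, 1, 0, -0.88, 0.2, 0, 1, 0, -0.85, 0.28, 0, 1, 0, -0.83, 0.35, 0, 1, 0, -0.79, 0.42, 0, 1, 0, -0.75, 0.5, 0, 1, 0, -0.7, 0.55, 0, 1, 0, -0.66, 0.6, 0, 1]'

```text
clock: 1.43
ee_pos: [0.5408, 0.0038, 0.2387]
ee_rot: [0.0, 0.802, 0.597, -0.005]
contact_force: [0.3, 0.5, 1.2]
gripper_width: 0.0001
```

```bash
python3 - <<'E'
from h import *;from workcell import env
s=env.read_state();r=rt(s);print(r,s["ee_pos"],s["gripper_width"],s["clock"])
plan(s,[.655,-.129,.18],73.5,12)
E
```

```text
(array([  96.7,  100.5, -100.7,  224.7]), array([[ 0.287,  0.958, -0.007],
       [ 0.958, -0.287, -0.006],
       [-0.008, -0.005, -1.   ]]), np.float64(73.29474869727777)) [0.54075107 0.00375474 0.23870208] 0.00010600110405683405 1.4333
0, -0.46, 0.72, 0.29, -0.04,
0, -0.46, 0.72, 0.29, 0.0,
0, -0.46, 0.72, 0.29, 0.0,
0, -0.46, 0.72, 0.29, 0.0,
0, -0.46, 0.72, 0.29, 0.0,
0, -0.06, 0.09, 0.04, 0.0,
0, 0.0, 0.0, -0.0, 0.0,
0, 0.0, 0.0, -0.0, 0.0,
0, 0.0, 0.0, -0.0, 0.0,
0, 0.0, 0.0, -0.0, 0.0,
0, 0.0, 0.0, -0.0, 0.0,
0, 0.0, 0.0, -0.0, 0.0,
```

play_rows --targets '[0, -0.46, 0.72, 0.2, 0, 0, -0.46, 0.72, 0.25, 0, 0, -0.46, 0.72, 0.29, 0, 0, -0.46, 0.72, 0.29, 0, 0, -0.46, 0.72, 0.29, 0, 0, -0.1, 0.15, 0.1, 0, 0, 0, 0, 0, 0]'

```text
clock: 2.02
ee_pos: [0.6612, -0.1474, 0.1746]
ee_rot: [-0.001, 0.806, 0.591, -0.006]
contact_force: [-0.8, -0.2, -0.8]
gripper_width: -0.0001
```

```bash
python3 - <<'E'
from h import *;from workcell import env,read_camera
s=env.read_state();r=rt(s);print(r,s["ee_pos"],s["clock"])
c=read_camera("wrist");T=np.array(c["tool_from_camera"]);print(T)
M=np.eye(4);M[:3,:3]=__import__('scipy.spatial.transform',fromlist=['Rotation']).Rotation.from_quat(np.roll(s["ee_rot"],-1)).as_matrix();M[:3,3]=s["ee_pos"]
W=np.linalg.inv(M@T);c["R"]=W[:3,:3];c["t"]=W[:3,3];pickle.dump(c,open("w1.pkl","wb"))
a=A0;P=lambda r,a,z:[C[0]+r*np.cos(a),C[1]+r*np.sin(a),z]
pts=[P(.13,a,.066),P(.13,a+np.pi/4,.031),list(s["ee_pos"]-[0,0,.014])];q=proj(c,pts);print(q)
im=c["color"].copy()
for u in q: cv2.drawMarker(im,tuple(int(v) for v in u),(255,0,255),0,14,1)
cv2.imwrite("pics/w1.png",im)
E
```

```text
(array([141.6,  -6.4,   5.3, 160.6]), array([[ 0.301,  0.954, -0.011],
       [ 0.954, -0.301, -0.005],
       [-0.008, -0.009, -1.   ]]), np.float64(72.48972826997384)) [ 0.66120071 -0.14741677  0.1746083 ] 2.0167
[[-6.79011018e-06 -9.48451591e-01 -3.16922039e-01  8.20572254e-02]
 [ 9.99999711e-01 -2.47579112e-04  7.19504062e-04 -2.33467442e-03]
 [-7.60878050e-04 -3.16921943e-01  9.48451318e-01 -1.29404613e-01]
 [ 0.00000000e+00  0.00000000e+00  0.00000000e+00  1.00000000e+00]]
[[309.33962192 215.58098401]
 [247.13641441  60.93583913]
 [328.18484273 317.59783376]]
```

View pics/w1.png

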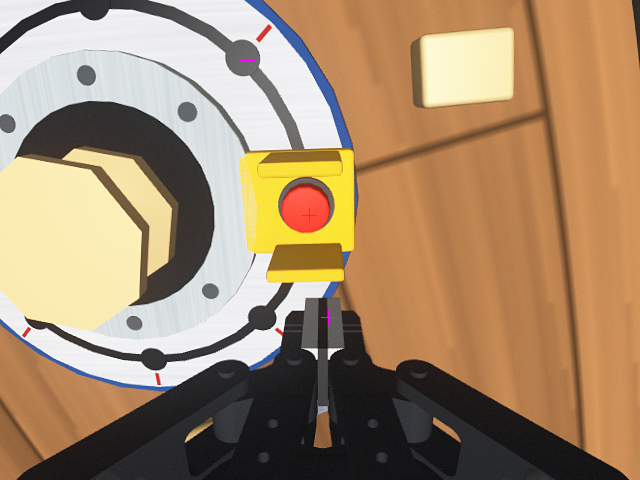

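Wrist view: the hole marker sits on the hole at (246,58). The red button is centred at (305,208) against a predicted (309,215), about 4 mm anticlockwise, which is within play plus calibration. The closed tips at (323,318) stand outside the trailing cheek. I'll move over the button, biased slightly towards the leading cheek.

```bash
cat >> h.py <<'E'
def P(r,deg,ztip):
    a=A0+np.radians(deg);return [C[0]+r*np.cos(a),C[1]+r*np.sin(a),ztip+.014]
def go(r,deg,ztip,n):
    from workcell import env
    s=env.read_state();print(rt(s)[0],np.round(s["contact_force"],1),s["clock"]);plan(s,P(r,deg,ztip),73.5+deg,n)
E
python3 -c "
from h import *
go(.129,3.5,.130,3)"
```

```text
[140.9  -6.2   5.2 160.6] [ 0.5  0.8 -0.8] 2.0667
0, 0.52, -0.26, 0.69, -0.9,
0, 0.06, -0.02, 0.08, 0.0,
0, 0.0, 0.0, -0.0, 0.0,
```

play_rows --targets '[0, 0.3, -0.14, 0.4, -0.5, 0, 0.28, -0.14, 0.37, -0.4, 0, 0, 0, 0, 0, 0, 0, 0, 0, 0]'

```text
clock: 2.4
ee_pos: [0.6544, -0.1183, 0.1456]
ee_rot: [-0.001, 0.782, 0.624, -0.006]
contact_force: [0.6, -0.7, 0.7]
gripper_width: -0.0
```

```bash
python3 -c "
from h import *
go(.129,3.5,.100,3)"
```

```text
[126.4   4.7  -1.  131.6] [ 0.6 -0.7  0.7] 2.4
0, -0.07, 0.07, 0.79, 0.04,
0, 0.0, 0.0, -0.0, 0.0,
0, 0.0, 0.0, -0.0, 0.0,
```

play_rows --targets '[0, -0.04, 0.04, 0.4, 0, 0, -0.03, 0.03, 0.35, 0, 0, 0, 0, 0, 0, 0, 0, 0, 0, 0]'

```text
clock: 2.73
ee_pos: [0.6567, -0.1205, 0.1206]
ee_rot: [0.001, 0.782, 0.624, -0.004]
contact_force: [-0.3, 0.2, 0.3]
gripper_width: -0.0001
```

```bash
python3 - <<'E'
from h import *;from workcell import read_camera
go(.129,3.5,.070,2)
c=read_camera("wrist");cv2.imwrite("pics/w2.png",c["color"])
E
```

```text
[129.1   3.9  -0.3 106.6] [-0.3  0.2  0.3] 2.7333
0, -0.02, -0.0, 0.9, 0.03,
0, -0.0, -0.0, 0.02, 0.0,
```

View pics/w2.png

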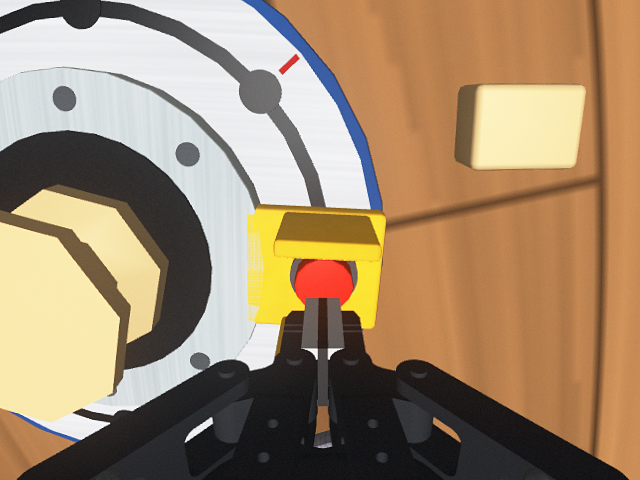

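Tips are radially centred on the button (324 in both) and between the cheeks, near the leading one. Descending.

play_rows --targets '[0, -0.02, 0, 0.4, 0, 0, 0, 0, 0.35, 0, 0, 0, 0, 0, 0]'

```text
clock: 3.03
ee_pos: [0.6576, -0.122, 0.0929]
ee_rot: [0.003, 0.782, 0.623, -0.002]
contact_force: [-1.6, -0.3, -0.2]
gripper_width: -0.0001
```

```bash
python3 -c "
from h import *
go(.129,3.5,.055,2)"
```

```text
[130.3   3.4   0.2  78.9] [-1.6 -0.3 -0.2] 3.0333
0, 0.01, -0.03, 0.6, 0.02,
0, 0.0, 0.0, -0.0, 0.0,
```

play_rows --targets '[0, 0, -0.03, 0.25, 0, 0, 0, 0, 0.15, 0, 0, 0, 0, 0, 0]'

```text
clock: 3.28
ee_pos: [0.6569, -0.122, 0.0774]
ee_rot: [0.004, 0.782, 0.623, -0.001]
contact_force: [-0.1, -0.2, 5.7]
gripper_width: -0.0004
```

play_rows --targets '[0, 0, 0, 0.15, 0, 0, 0, 0, 0.1, 0, 0, 0, 0, 0.05, 0]'

```text
clock: 3.53
ee_pos: [0.6575, -0.1221, 0.0699]
ee_rot: [0.005, 0.782, 0.623, -0.0]
contact_force: [-8.3, 1.3, 19.9]
gripper_width: 0.0004
```

```bash
python3 -c "
from h import *
go(.129,3.5,.055,1)"
```

```text
[130.2   3.3   0.2  55.9] [-8.3  1.3 19.9] 3.5333
0, 0.01, -0.03, 0.02, 0.02,
```

Fully in: tips at 55.9 mm, hard stop felt. Now pushing.

play_rows --targets '[0, 0.1, 0, 0.03, 0, 0, 0.1, 0, 0.03, 0, 0, 0.12, 0, 0.03, -0.4, 0, 0.12, 0, 0.03, -0.4]'

```text
clock: 3.87
ee_pos: [0.6611, -0.1073, 0.0714]
ee_rot: [0.008, 0.761, 0.649, -0.0]
contact_force: [-3.6, -1.6, 6.2]
gripper_width: -0.0003
```

```bash
python3 -c "
from h import *
go(.129,12,.055,3)"
```

```text
[131.3  10.   -2.5  57.4] [-3.6 -1.6  6.2] 3.8667
0, 0.11, -0.06, 0.06, -0.91,
0, 0.0, 0.0, -0.0, 0.0,
0, 0.0, 0.0, -0.0, 0.0,
```

play_rows --targets '[0, 0.14, -0.02, 0.05, -0.2, 0, 0.14, -0.01, 0.05, -0.4, 0, 0.14, -0.01, 0.05, -0.5, 0, 0.14, -0.01, 0.04, -0.5]'

```text
clock: 4.2
ee_pos: [0.6623, -0.0869, 0.0701]
ee_rot: [0.012, 0.712, 0.702, -0.001]
contact_force: [-5.9, -2.1, 9.5]
gripper_width: -0.0002
```

```bash
python3 - <<'E'
from h import *;from workcell import read_camera
go(.129,25,.057,3)
c=read_camera("wrist");cv2.imwrite("pics/w3.png",c["color"])
E
```

```text
[131.7  18.9  -3.2  56.1] [-5.9 -2.1  9.5] 4.2
0, 0.34, -0.1, -0.02, -1.0,
0, 0.0, 0.0, -0.0, -0.86,
0, 0.0, 0.0, -0.0, 0.0,
```

View pics/w3.png

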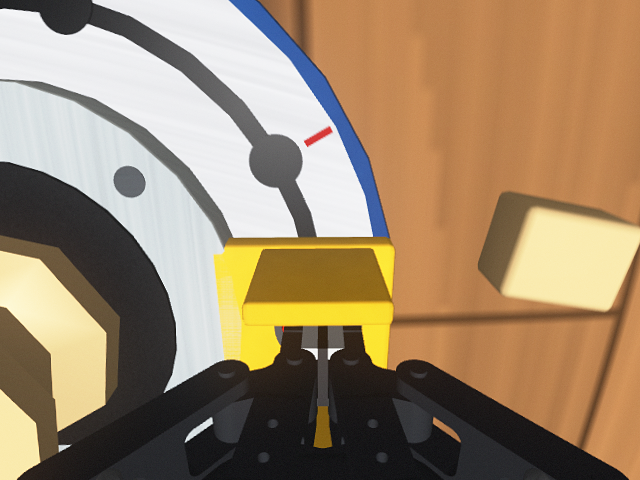

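Table is off the first hole, turned about 12°. I'll lift the tips clear of the button so the land holds the plunger, then push on the cheek only, so it latches by itself at the next hole.

play_rows --targets '[0, 0, 0, -0.25, 0, 0, 0, 0, -0.25, -0.3, 0, 0.05, -0.02, 0, -0.3, 0, 0.14, -0.01, 0, -0.5, 0, 0.14, -0.01, 0, -0.5]'

```text
clock: 4.67
ee_pos: [0.6607, -0.0732, 0.094]
ee_rot: [0.013, 0.658, 0.753, -0.001]
contact_force: [2.8, -6.6, -2.0]
gripper_width: -0.0003
```

```bash
python3 -c "
from h import *
go(.130,40,.076,3)"
```

```text
[131.4  24.9  -0.7  80. ] [ 2.8 -6.6 -2. ] 4.6667
0, 0.84, -0.16, 0.1, -1.0,
0, 0.0, 0.0, -0.0, -1.0,
0, 0.0, 0.0, -0.0, -1.0,
```

play_rows --targets '[0, 0.16, -0.02, 0.04, -0.5, 0, 0.16, -0.02, 0.04, -0.5, 0, 0.16, -0.02, 0.02, -0.5, 0, 0.16, -0.02, 0, -0.5, 0, 0.16, -0.02, 0, -0.5]'

```text
clock: 5.08
ee_pos: [0.6539, -0.0472, 0.0927]
ee_rot: [0.021, 0.569, 0.822, -0.004]
contact_force: [4.7, -4.7, -0.6]
gripper_width: 0.0004
```

```bash
python3 -c "
from h import *
go(.130,44,.076,1)"
```

```text
[131.2  36.7   0.4  78.7] [ 4.7 -4.7 -0.6] 5.0833
0, 0.42, -0.05, 0.07, -1.0,
```

play_rows --targets '[0, 0.15, -0.02, 0, -0.45, 0, 0.15, -0.02, 0, -0.45, 0, 0.12, -0.02, 0, -0.4, 0, 0.1, -0.01, 0, -0.4]'

```text
clock: 5.42
ee_pos: [0.6463, -0.0311, 0.0931]
ee_rot: [0.026, 0.503, 0.864, -0.005]
contact_force: [5.0, -3.8, -1.4]
gripper_width: -0.0003
```

```bash
python3 - <<'E'
from h import *;from workcell import read_camera
go(.130,50,.076,1)
c=read_camera("wrist");cv2.imwrite("pics/w4.png",c["color"])
E
```

```text
[130.9  44.4   1.6  79.1] [ 5.  -3.8 -1.4] 5.4167
0, 0.32, -0.03, 0.08, -0.8,
```

View pics/w4.png

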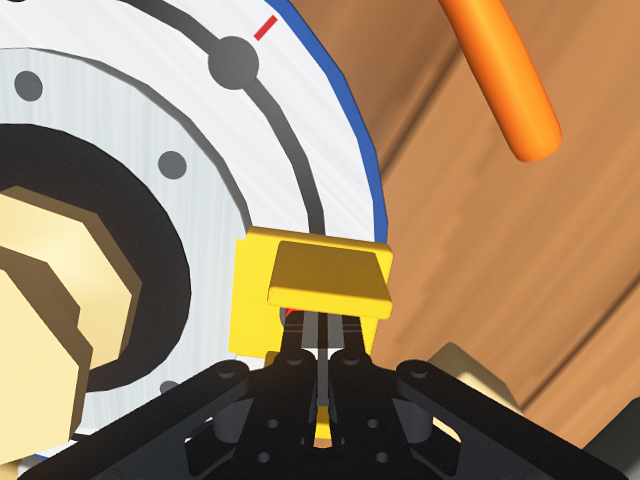

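play_rows --targets '[0, 0.08, -0.01, 0, -0.2, 0, 0.08, -0.01, 0, -0.2, 0, 0.08, -0.01, 0, -0.25]'

```text
clock: 5.72
ee_pos: [0.6424, -0.0244, 0.0932]
ee_rot: [0.029, 0.478, 0.878, -0.006]
contact_force: [4.5, -3.9, -0.5]
gripper_width: 0.0001
```

play_rows --targets '[0, 0.07, -0.01, 0, -0.2, 0, 0.06, 0, 0, -0.2]'

```text
clock: 5.88
ee_pos: [0.6406, -0.0212, 0.0933]
ee_rot: [0.03, 0.462, 0.886, -0.007]
contact_force: [4.1, -4.1, -1.8]
gripper_width: -0.0004
```

```bash
python3 -c "
from h import *
go(.130,50,.076,1)"
```

```text
[130.9  49.5   1.9  79.3] [ 4.1 -4.1 -1.8] 5.8833
0, 0.03, -0.02, 0.08, 0.27,
```

play_rows --targets '[0, 0.05, 0, 0, 0]'

```text
clock: 5.97
ee_pos: [0.6399, -0.0201, 0.0933]
ee_rot: [0.031, 0.462, 0.886, -0.007]
contact_force: [2.2, -5.4, -1.0]
gripper_width: -0.0001
```

play_rows --targets '[0, 0.05, 0, 0, -0.1]'

```text
clock: 6.05
ee_pos: [0.6392, -0.0192, 0.0933]
ee_rot: [0.032, 0.459, 0.888, -0.007]
contact_force: [2.8, -3.9, -0.4]
gripper_width: 0.0002
```

```bash
python3 - <<'E'
from h import *;from workcell import read_camera
go(.130,50,.076,1)
c=read_camera("scene");cv2.imwrite("pics/s2.png",cv2.resize(c["color"][180:300,200:360],None,fx=5,fy=5,interpolation=2))
E
```

```text
[130.9  50.5   1.3  79.3] [ 2.8 -3.9 -0.4] 6.05
0, -0.03, -0.02, 0.08, 0.36,
```

View pics/s2.png

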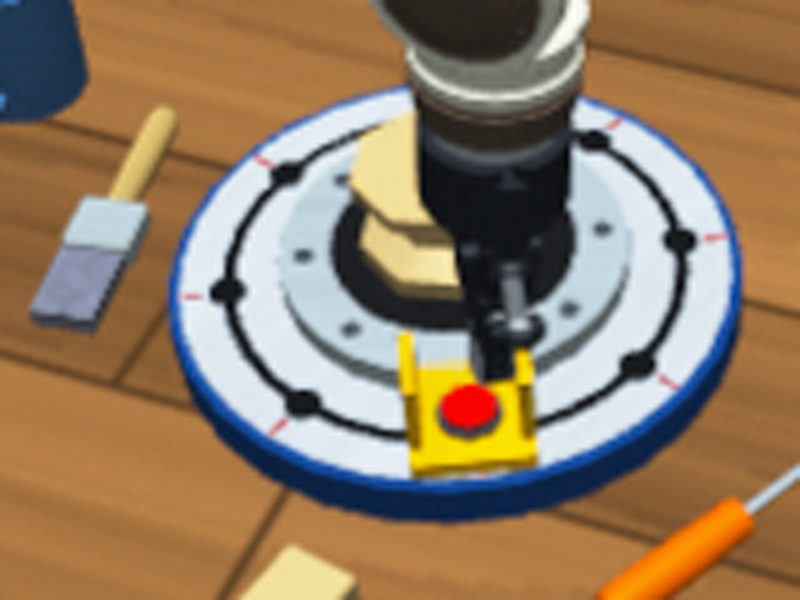

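The scene crop shows the fingers against the leading cheek, the red button at (470,410), and the arm nearly over the hole. Continuing in small steps.

play_rows --targets '[0, 0.05, 0, 0, -0.1]'

```text
clock: 6.18
ee_pos: [0.638, -0.0176, 0.0932]
ee_rot: [0.032, 0.455, 0.89, -0.007]
contact_force: [0.7, -3.2, 0.4]
gripper_width: -0.0001
```

play_rows --targets '[0, 0.05, 0, 0, 0]'

```text
clock: 6.27
ee_pos: [0.6368, -0.016, 0.0931]
ee_rot: [0.032, 0.455, 0.89, -0.007]
contact_force: [1.6, -0.8, 1.8]
gripper_width: -0.0002
```

play_rows --targets '[0, 0.05, 0, 0, -0.1]'

```text
clock: 6.35
ee_pos: [0.6355, -0.0144, 0.0931]
ee_rot: [0.032, 0.451, 0.892, -0.008]
contact_force: [1.3, -2.4, 2.4]
gripper_width: -0.0005
```

```bash
python3 -c "
from h import *
go(.130,50,.076,1)"
```

```text
[130.7  53.1  -0.3  79.1] [ 1.3 -2.4  2.4] 6.35
0, -0.18, -0.02, 0.08, 0.56,
```

```bash
cat >> h.py <<'E'
def red():
    from workcell import read_camera
    for n in("scene","top"):
        c=read_camera(n);hsv=cv2.cvtColor(c["color"],cv2.COLOR_BGR2HSV)
        m=((hsv[...,0]<8)|(hsv[...,0]>172))&(hsv[...,1]>170)&(hsv[...,2]>120)
        k,l,s,ce=cv2.connectedComponentsWithStats(m.astype(np.uint8))
        for q in range(1,k):
            for z in(.059,.066):
                X=ray(c,ce[q],z)[:2]-C
                if s[q,4]>15 and abs(np.hypot(*X)-.13)<.025: print(n,s[q],z,np.hypot(*X),np.degrees(np.arctan2(X[1],X[0])-A0))
    return c
E
python3 - <<'E'
from h import *
c=red();cv2.imwrite("pics/t2.png",cv2.resize(c["color"][170:330,290:440],None,fx=4,fy=4,interpolation=2))
c=pickle.load(open("c.pkl","rb"))
print("before: scene .6615,-.1285 at .066 -> ",[ (np.hypot(*(np.array(v)-C)),np.degrees(np.arctan2(*(np.array(v)-C)[::-1])-A0)) for v in((.66150,-.12853),(.65646,-.12696))])
E
```

```text
scene [290 255  11   9  70] 0.059 0.13027018177920757 45.89656577750003
scene [290 255  11   9  70] 0.066 0.13644002815066944 45.77487664014183
before: scene .6615,-.1285 at .066 ->  [(np.float64(0.13569825680531053), np.float64(1.0586102147855652)), (np.float64(0.1304222803051688), np.float64(1.1339147871766342))]
```

View pics/t2.png

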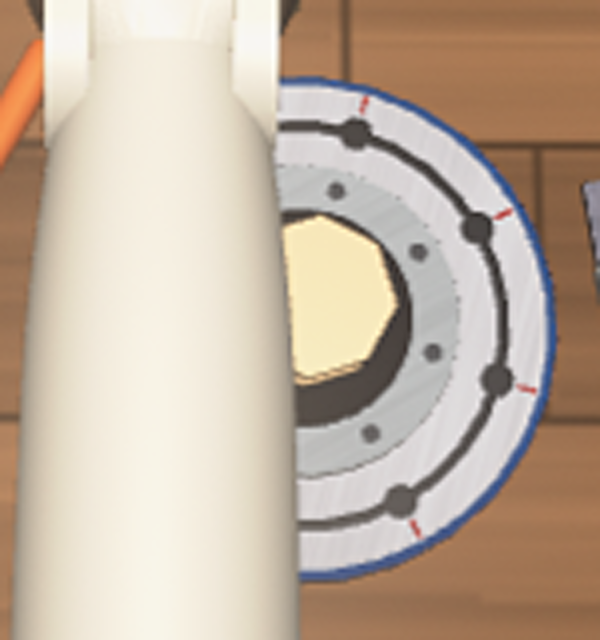

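The top view is blocked by the arm. In the scene view the button is at +44.7° from its start, and its apparent radius at z=66 mm (136.4 against 135.7 mm before) suggests it has popped up. Gently testing the lock.

play_rows --targets '[0, 0.04, 0, 0, 0]'

```text
clock: 6.53
ee_pos: [0.635, -0.0137, 0.0933]
ee_rot: [0.033, 0.451, 0.892, -0.008]
contact_force: [6.3, -11.2, -1.4]
gripper_width: -0.0001
```

```bash
python3 -c "
from h import *
go(.130,50,.076,1);red()"
```

```text
[130.7  53.5  -0.7  79.3] [  6.3 -11.2  -1.4] 6.5333
0, -0.2, -0.02, 0.08, 0.56,
scene [291 255  11   9  72] 0.059 0.12966834168981817 46.45537768509122
scene [291 255  11   9  72] 0.066 0.1358395808600011 46.30386740226795
```

Force jumped to 13 N with almost no motion, so it is locked at the end of its play. Backing off to the middle of the gap, then up.

play_rows --targets '[0, -0.15, 0, 0, 0, 0, -0.15, 0, 0, 0, 0, 0, 0, 0, 0]'

```text
clock: 6.88
ee_pos: [0.6421, -0.0234, 0.0938]
ee_rot: [0.032, 0.451, 0.892, -0.008]
contact_force: [0.3, 0.3, 0.2]
gripper_width: 0.0001
```

play_rows --targets '[0, 0, 0, -0.3, 0, 0, 0, 0, -0.5, 0, 0, 0, 0, -0.9, 0, 0, 0, 0, -0.9, 0, 0, 0, 0, -0.9, 0, 0, 0, 0, -0.9, 0, 0, 0, 0, 0, 0]'

```text
clock: 7.47
ee_pos: [0.6293, -0.0146, 0.2773]
ee_rot: [0.027, 0.451, 0.892, -0.008]
contact_force: [1.3, 0.3, 0.6]
gripper_width: 0.0002
```

```bash
python3 -c "
from h import *
go(.130,50,.2,1)"
```

```text
[125.6  54.8  -1.9 263.3] [1.3 0.3 0.6] 7.4667
0, -0.15, 0.06, 0.89, 0.57,
```

play_rows --targets '[0, 0.5, 0.7, 0, 0, 0, 0.5, 0.7, 0, 0, 0, 0.5, 0.7, 0, 0, 0, 0.6, 0.6, 0, 0, 0, 0.6, 0.6, 0, 0, 0, 0.6, 0.6, 0, 0, 0, 0.6, 0.6, 0, 0, 0, 0, 0, 0, 0]'

```text
clock: 8.13
ee_pos: [0.6824, 0.2272, 0.2826]
ee_rot: [0.031, 0.453, 0.891, -0.004]
contact_force: [-0.3, -0.1, -0.5]
gripper_width: -0.0001
```

play_rows --targets '[0, 0, 0, 0, 0, 0, 0, 0, 0, 0]'

```text
clock: 8.3
ee_pos: [0.6817, 0.2298, 0.2826]
ee_rot: [0.03, 0.452, 0.892, -0.005]
contact_force: [-0.0, -0.3, 0.1]
gripper_width: 0.0002
```

```bash
python3 - <<'E'
from h import *
c=red();o=ortho(c,.031,.5265,-.0953,.2,.0007);cv2.imwrite("pics/o2.png",o);cv2.imwrite("pics/t3.png",c["color"])
b=pickle.load(open("c.pkl","rb"))["top"]["color"]
d=cv2.absdiff(b,c["color"]).max(2)>60
k,l,s,ce=cv2.connectedComponentsWithStats(d.astype(np.uint8));print([list(q) for q in s[1:] if q[4]>15])
E
```

```text
scene [290 255  11   9  72] 0.059 0.12992723249244154 45.98497350191954
scene [290 255  11   9  72] 0.066 0.13609914968724338 45.85835476887822
top [335 199  11  11  97] 0.059 0.13131983450516033 46.008234102178896
top [335 199  11  11  97] 0.066 0.12979714910836765 46.44343854050353
[[np.int32(0), np.int32(44), np.int32(338), np.int32(436), np.int32(45897)], [np.int32(227), np.int32(141), np.int32(5), np.int32(9), np.int32(25)], [np.int32(363), np.int32(186), np.int32(32), np.int32(34), np.int32(710)], [np.int32(323), np.int32(191), np.int32(35), np.int32(34), np.int32(706)], [np.int32(348), np.int32(224), np.int32(37), np.int32(18), np.int32(62)], [np.int32(351), np.int32(247), np.int32(39), np.int32(21), np.int32(113)], [np.int32(218), np.int32(327), np.int32(13), np.int32(6), np.int32(29)], [np.int32(0), np.int32(340), np.int32(4), np.int32(13), np.int32(26)], [np.int32(5), np.int32(344), np.int32(42), np.int32(19), np.int32(325)], [np.int32(322), np.int32(349), np.int32(21), np.int32(66), np.int32(347)], [np.int32(42), np.int32(354), np.int32(24), np.int32(9), np.int32(67)], [np
[... 477 characters left out ...]
t32(18), np.int32(33), np.int32(288)], [np.int32(235), np.int32(454), np.int32(7), np.int32(8), np.int32(21)], [np.int32(288), np.int32(454), np.int32(9), np.int32(3), np.int32(20)], [np.int32(302), np.int32(455), np.int32(12), np.int32(10), np.int32(33)], [np.int32(272), np.int32(457), np.int32(14), np.int32(9), np.int32(67)], [np.int32(292), np.int32(457), np.int32(10), np.int32(10), np.int32(48)], [np.int32(325), np.int32(467), np.int32(17), np.int32(10), np.int32(72)], [np.int32(283), np.int32(468), np.int32(4), np.int32(12), np.int32(19)], [np.int32(293), np.int32(469), np.int32(23), np.int32(11), np.int32(142)], [np.int32(249), np.int32(470), np.int32(35), np.int32(10), np.int32(201)]]
```

View pics/o2.png

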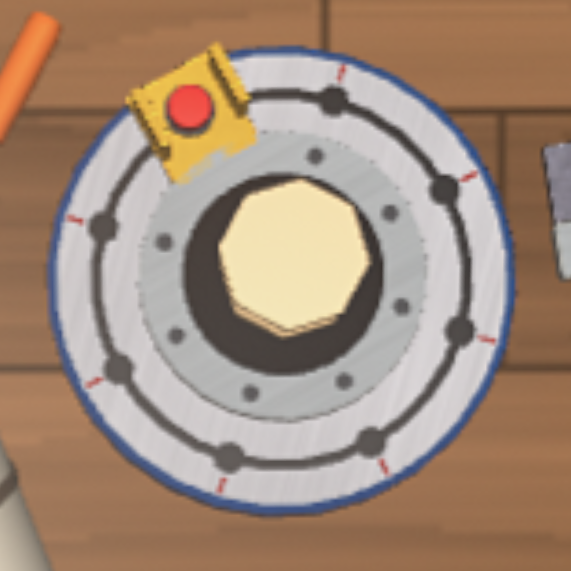

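View pics/t3.png

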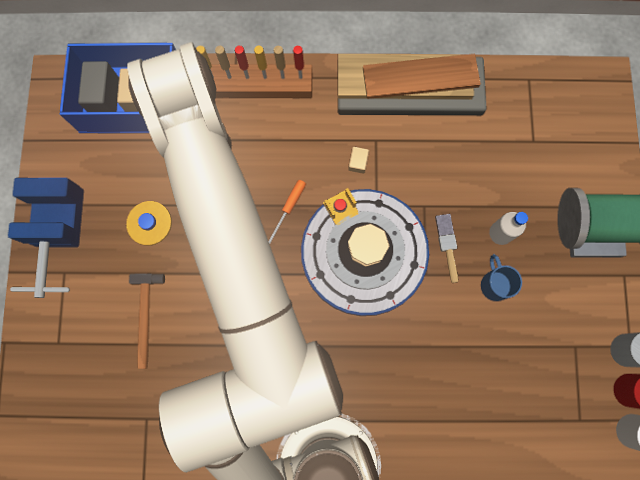

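The table is one hole round, and the plunger's apparent position at its raised height matches the start reading. The stone is still centred, and the bystanders I can see haven't moved. Handing in.

```bash
python3 -c "
from workcell import env
print(env.job_done())"
```

```text
the job is handed in; nothing more can be done
None
```

The table is turned one hole anticlockwise and locked, the arm is clear, and the job was handed in at about 8.4 s.

**What I did:** With the jaws shut I pressed the plunger fully in, with the fingertips at 55.9 mm and about 20 N. I pushed the leading cheek until the table was off its first hole, then raised the tips clear of the button. I pushed on by the cheek alone until the plunger sprang up into the next hole, then backed off and lifted away to the left.

**Last checks:**
- **Lock:** a gentle extra push met a stop of about 13 N with almost no movement.
- **Turn:** the cameras put the plunger about 45° on from its start (44.8° scene, 45.3° top), within the locked play.
- **Plunger height:** its apparent position in both cameras at the raised height (66 mm) matches the reading at the start, so it is up. I did not measure the height directly.
- **Surroundings:** the stone is still centred on the pad and turned with the table. The bystanders I could see had not moved. In the last picture the arm hid part of the bench to the left of the table, but nothing was touched there.

**Disagreements:** the scene camera reads the plunger's radius about 6 mm too large, both before and after, so I compared changes rather than absolute values. The tool had also tilted about 3–4° by the end of the push, with no visible effect.

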